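# Seat the blue tube in the water filter's push-fit collet

### The job

Take the blue-banded tube out of the wooden rack and push its rounded end straight down into the water filter with the blue funnel collar, through the stiff seal, until it bottoms. Leave it standing there, and leave the orange-banded tube in its hole.

Things in the scene. Friction and masses are not known exactly. Their poses are not given: they have to be found in the camera images.
- riser: Tube to fit: rigid, cream with blue band and top, 130 mm long, 16 mm diameter, 40 to 85 g; its lowest 8 mm are a round nose with an 8 mm flat end. Stands in a hole of the wooden rack, its top 138 mm above the table. A black ring 60 to 63 mm above the lower end meets the funnel's rim when bottomed. Origin: centre of the lower end; z up the tube.
- filter: Fixed white filter base, 110 mm diameter, 50 mm high; origin under the collet's axis at table height, z up. Blue funnel: rim at z=112 mm, 46 wide, narrows to a 22 bore at z=90; bore floor z=50. Seal pads at z=78 stop the tube 25 mm above the floor until pushed with 5 to 10 N; then it slides on at 2 to 6 N and stays when released. The same filter with orange funnel is not the one.
- riser_other: Wrong tube, same size, orange band and top; stays in its hole. The rack (70 x 220 x 40 mm) has three square holes in a row 75 mm apart, 32 mm deep, 1.7 mm wider than the tubes: blue tube, this one and a plain brown stick of the same size, in any order. Origin: centre of the lower end, z up.

How it is judged (in metres and radians):
At the end, for the whole second after the job is handed in: The blue-banded tube stands in the blue-funnelled filter's collet, pushed through the seal with its lower end within 6 mm of the bore's floor and 12 mm of its axis, within 12 degrees of upright, released and at rest (horizontal distance between riser and filter below 0.012 m and z of riser in the frame of filter between 0.04 and 0.056 m and angle between riser's own z axis and vertical below 0.21 rad and linear speed of riser below 0.02 m/s); the robot touches nothing.
It fails at once if the orange-banded tube is taken out or shifted by more than 30 mm (distance of riser_other from where it was at the start of the episode above 0.03 m).
It also fails if it takes over 40 s, if anything falls off the work surface, if the arm or the gripper's body presses on something with over 40 N, if the wrist force passes 120 N, or if a joint passes its speed limit or range.

### The arm

A 6-joint arm with a two-finger parallel gripper is mounted at the origin on the work surface. World frame = base frame: x ahead of the robot, y to its left, z up, the work surface at z = 0. Lengths are in mm, angles in rad, forces in N, time in s.
With the tool pointing down it reaches from about 400 to 925 mm from the base axis. Payload 12.5 kg.
Tool frame: the origin (TCP) lies at the very end of the fingers, on their centre line; the grasp point (between the pads) lies 19 mm behind it; x points along the fingers, y is the direction in which the jaws open and shut, and the axes are right-handed (so a half turn about x gives the same grasp; the last joint's range is limited). The gripper opens to 95 mm and grips with 3 to 60 N. Pads are 20 mm wide; open, the fingers measure 119 mm over their backs; the gripper's body (75 mm by 180 mm) begins 59 mm behind the grasp point.
Start: joints at [-1.297, 0.491, 1.559, -0, 1.092, -0.106], TCP at [231.733, -580.471, 214.661] pointing down, gripper open.
Joint ranges: [-3.1, 3.1], [-0.84, 2.19], [0.05, 2.79], [-1.13, 4.28], [0.06, 2.93], [-2.69, 2.69]. Speed limits (rad/s): [2.22, 2.22, 2.79, 3.14, 3.14, 3.14].

### API

Orientations are given as [roll, pitch, yaw] about the fixed x, y, z axes, in that order (R = Rz(yaw) Ry(pitch) Rx(roll)).
In Python, from cell import env, optics, job gives the robot as it stands.
- The arm moves only by the shell command python3 -m handwheel 'ROWS' [OPENING]. ROWS is JSON, a list of rows, each an object with "travel": the shift along the world's x, y, z in mm, a list of three; "roll": the turn about the world's z in degrees. In form: [{"travel": [dx, dy, dz], "roll": roll}, ...]. A call has 1 to 8 rows; each row is the pose to reach, as a shift and turn from the pose commanded when the call began; what a row does not reach only later rows make up. A row lasts 1/10 s, in which the tool goes at most 50 mm and 8.59 degrees, less where a joint would pass 70% of its speed; a pose out of reach is approached as far as the arm can. A call with a gripper value outside its range is refused whole. OPENING is the closure, from -1 (fully open) to 1 (shut), set as the call begins (- or left out, the last holds). The fingers move at their own pace and stop on an object; the grip force is fixed at half the most. Time passes only in rows, so rows that repeat a pose let the fingers close. It gives the time, the measured TCP pose, the force and the opening at its end, in the units of the state.
- env.state(): the state, without advancing time (a new reading comes with each control period).
- optics.read_camera(name): name is "side" or "top" or "wrist"; returns the picture (384x512x3 uint8, red, green, blue); there is no depth.
- optics.camera_params(name): a dict with "fx", "fy", "cx", "cy" (pixels), "world_from_camera" (4x4, takes a point from camera to world coordinates). Camera axes: x right, y up, looking along -z (the intrinsics and any distortion apply to the point x, -y, -z); pixel columns grow to the right and rows downward; lengths in mm; the calibration is good to about 2 mm. A picture is of the moment at which its call begins: read the wrist's pose just before it. camera_params takes no time and is no camera call; for the wrist camera it gives the pose at the moment of the call.
- job.job_done(): hands the job in, once; it reports no verdict.
The state is a dict: "t": time; "joints": joint angles; "qvel": joint speeds; "tau": joint torques, N m; "eef_pos": TCP position; "tcp_rot": TCP orientation; "ft_force": force on the tool from outside, world axes, zero at the start; "moment": the same for the moment, N m; "opening": opening from 0.0 (shut) to 1.0 (fully open).
Only numpy, scipy, OpenCV 4.12 (cv2) and the standard library are available. Lean on these libraries where they do the work, as an engineer would, in place of code of your own. Each camera call takes 0.05 s, during which the arm holds its last target.

## Working session

There is one attempt and no reset: what is moved stays moved. The work goes in short steps, Python scripts to look and compute and a shell command to move; the robot and the scene stay as the last step left them, time stands still between calls to the robot, and variables do not carry over. Pictures are saved under pics/ and viewed, and the job is handed in when it is done.

```bash
ls; mkdir -p pics
python3 - <<'E'
from cell import env, optics, job
import cv2, numpy as np
s=env.state(); print(s)
for n in("top","side","wrist"):
    p=optics.camera_params(n); print(n,p)
    im=optics.read_camera(n); cv2.imwrite(f"pics/{n}0.png",im[:,:,::-1])
E
```

```text
pics
{'t': 0.0, 'joints': array([-1.29657735e+00,  4.91594222e-01,  1.55945521e+00, -1.19312958e-05,
        1.09172742e+00, -1.05638457e-01]), 'qvel': array([ 1.28765252e-03,  1.37965929e-03, -2.32656550e-05,  8.53087393e-04,
        7.90212255e-04, -9.17653081e-04]), 'tau': array([-1.92007203e-03, -6.12655520e+01, -2.58186686e+01,  6.92309439e-02,
        4.82158398e-02, -3.83868348e-05]), 'eef_pos': array([ 231.66946266, -580.20409657,  214.0382411 ]), 'tcp_rot': array([-1.66749932,  1.56961209,  1.85395627]), 'ft_force': array([-0.30962246, -0.38676874,  0.40749409]), 'moment': array([ 0.03733627,  0.01013312, -0.00783029]), 'opening': 1.0026194808362368}
top {'fx': 361.52941914312174, 'fy': 361.52941914312174, 'cx': 256.09859210997536, 'cy': 190.72855234394643, 'world_from_camera': array([[-9.74269657e-03,  9.96186301e-01, -8.67060144e-02,
         4.80390362e+02],
       [-9.99696947e-01, -1.16639047e-02, -2.16787506e-02,
        -1.96234508e+01],
       [-2.26074051e-02,  8.64685283e-02,  9.95998042e-01,
         7.87681026e+02],
       [ 0.00000000e+00,  0.00000000e+00,  0.00
[... 284 characters left out ...]
718528e-01, -6.74306873e-01,
        -5.16833228e+02],
       [-1.03790200e-03,  6.79081393e-01,  7.34062248e-01,
         5.80288113e+02],
       [ 0.00000000e+00,  0.00000000e+00,  0.00000000e+00,
         1.00000000e+00]])}
wrist {'fx': 280.77634518821316, 'fy': 280.77634518821316, 'cx': 258.41947596693547, 'cy': 193.19827436478428, 'world_from_camera': array([[ 3.71405608e-01,  8.99426010e-01,  2.30414251e-01,
         2.95251826e+02],
       [-9.28470042e-01,  3.60086371e-01,  9.10010240e-02,
        -5.54797980e+02],
       [-1.12034340e-03, -2.47731020e-01,  9.68828203e-01,
         3.84780535e+02],
       [ 0.00000000e+00,  0.00000000e+00,  0.00000000e+00,
         1.00000000e+00]])}
```

View pics/top0.png

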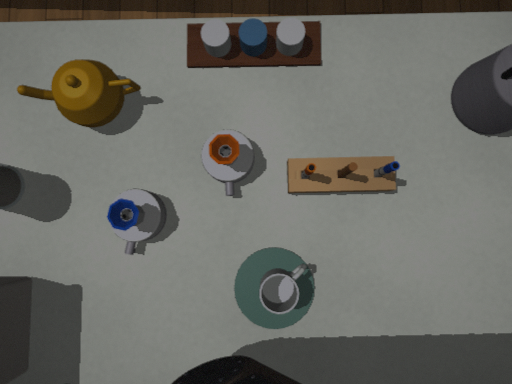

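View pics/side0.png

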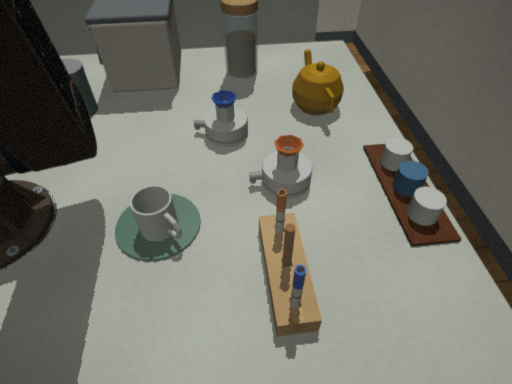

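View pics/wrist0.png

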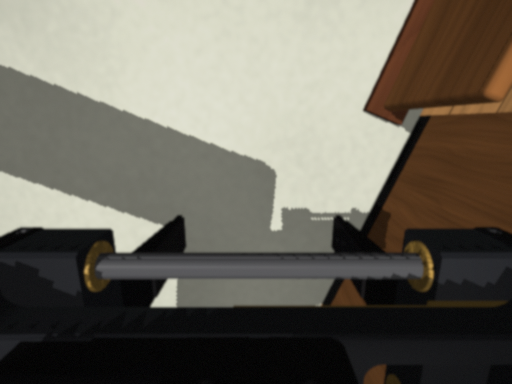

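The top view shows the blue tube's top at about (393,167), the brown stick at (347,170), the orange tube at (309,168), the blue funnel at (125,214) and the orange funnel at (224,150). The side view shows the same layout: blue tube at (299,280), blue funnel rim at (225,99). Next I'll measure these with colour masks.

```bash
cat > h.py <<'E'
import numpy as np, cv2
from cell import env, optics, job
def ray(p,u,v):
    T=p["world_from_camera"]; d=np.array([(u-p["cx"])/p["fx"],-(v-p["cy"])/p["fy"],-1.])
    return T[:3,3],T[:3,:3]@d
def onz(p,u,v,z):
    o,d=ray(p,u,v); return o+d*(z-o[2])/d[2]
def proj(p,X):
    T=p["world_from_camera"]; c=T[:3,:3].T@(np.array(X)-T[:3,3]); return (p["cx"]+p["fx"]*c[0]/-c[2], p["cy"]-p["fy"]*c[1]/-c[2])
def tri(p1,a,p2,b):
    o1,d1=ray(p1,*a);o2,d2=ray(p2,*b)
    t=np.linalg.lstsq(np.c_[d1,-d2],o2-o1,rcond=None)[0]
    A=o1+t[0]*d1;B=o2+t[1]*d2
    return (A+B)/2,np.linalg.norm(A-B)
def blobs(im,lo,hi,smin=110,vmin=40,amin=25):
    h=cv2.cvtColor(im,cv2.COLOR_RGB2HSV); m=cv2.inRange(h,(lo,smin,vmin),(hi,255,255))
    n,l,s,c=cv2.connectedComponentsWithStats(m)
    return [(s[i].tolist(),c[i].round(1).tolist(),l==i) for i in range(1,n) if s[i][4]>=amin]
E
python3 - <<'E'
from h import *
for n in("top","side"):
    im=cv2.imread(f"pics/{n}0.png")[:,:,::-1].copy();p=optics.camera_params(n)
    for nm,lo,hi in(("blue",105,130),("orange",0,14)):
        for s,c,m in blobs(im,lo,hi,150):
            pts=np.argwhere(m)[:,::-1].astype(np.float32)
            (x,y),(w,h),a=cv2.minAreaRect(pts)
            print(n,nm,s,c,"rect",round(x,1),round(y,1),round(w,1),round(h,1),round(a), "z112",onz(p,x,y,112)[:2].round(1),"z138",onz(p,*c,138)[:2].round(1))
    for X in ([500,-260,138],): print(proj(p,X))
for n,(x,y) in(("top",(345,170)),("side",(290,270))):
    im=cv2.imread(f"pics/{n}0.png"); c=im[y-50:y+60,x-75:x+75]; cv2.imwrite(f"pics/{n}0c.png",cv2.resize(c,None,fx=5,fy=5,interpolation=cv2.INTER_NEAREST))
E
```

```text
top blue [384, 162, 15, 11, 87] [390.4, 167.3] rect 391.1 167.2 7.6 15.2 63 z112 [ 580.4 -258. ] z138 [ 576.4 -247.6]
top blue [108, 199, 31, 31, 568] [121.9, 214.1] rect 122.7 214.3 29.3 29.7 13 z112 [497.7 246.5] z138 [497.3 237.8]
top orange [305, 22, 14, 10, 47] [312.7, 26.2] rect 311.5 26.5 9.0 13.0 90 z112 [ 858.8 -115.9] z138 [ 844.8 -114.4]
top orange [189, 25, 11, 9, 32] [195.1, 28.6] rect 194.0 29.0 8.0 10.0 90 z112 [858.8 113.7] z138 [845.  106.5]
top orange [230, 57, 13, 9, 29] [236.6, 60.8] rect 236.2 60.2 10.7 8.5 14 z112 [793.8  31.2] z138 [780.6  28.5]
top orange [209, 135, 30, 29, 555] [223.6, 148.5] rect 223.5 149.0 28.0 29.0 90 z112 [619.5  56.2] z138 [615.1  53.1]
top orange [305, 163, 11, 12, 77] [309.8, 168.7] rect 310.0 168.5 11.0 10.0 90 z112 [ 580.  -106.7] z138 [ 575.8 -103. ]
top orange [343, 163, 14, 9, 51] [351.5, 167.0] rect 349.6 168.2 6.3 14.3 63 z112 [ 579.6 -180.7] z138 [ 577.9 -178. ]
(np.float64(399.2341537366662), np.float64(209.73746431354564))
side blue [212, 91, 24, 13, 215] [224.0, 97.1] rect 223.5 97.0 12.0 23.0 90 z112 [498.8 240. ] z138 [499.5 197.4]
side orange [275, 136, 28, 18, 354] [288.5, 143.7] rect 288.5 144.5 17.0 27.0 90 z112 [620.1  48.2] z138 [613.4  19.2]
side orange [379, 170, 81, 75, 1073] [419.1, 221.0] rect 415.4 207.6 98.8 43.9 59 z112 [ 805.6 -144.9] z138 [ 782.6 -192.9]
(np.float64(242.75561353473725), np.float64(278.11608054674633))
```

View pics/top0c.png

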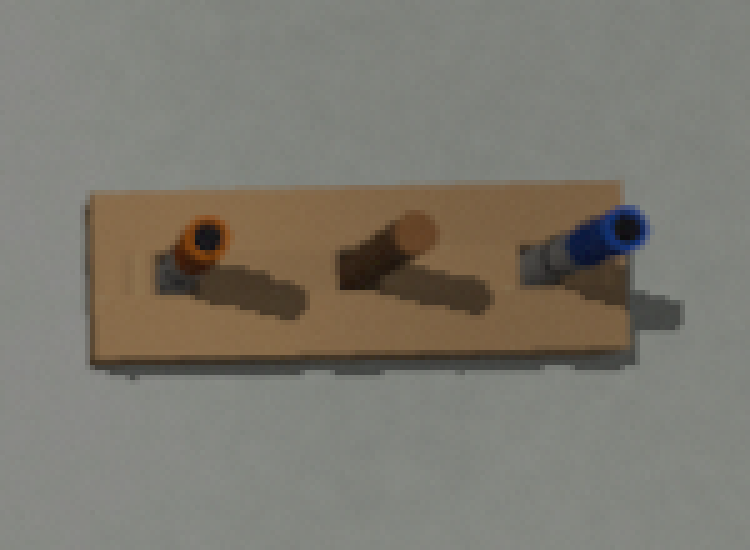

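View pics/side0c.png

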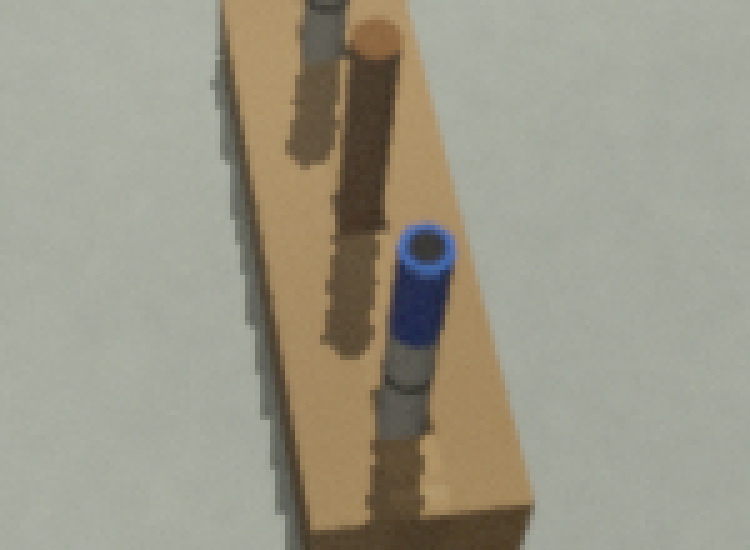

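Run:
```python
from h import *
pt,ps=optics.camera_params("top"),optics.camera_params("side")
for nm,a in(("blue",(395,165.4)),("orange",(311.2,167)),("stick",(353.2,166))): print(nm,onz(pt,*a,138).round(1))
print("side blue",onz(ps,300.2,269,138).round(1),tri(pt,(395,165.4),ps,(300.2,269)))
# rack
im=cv2.imread("pics/top0.png")
print([onz(pt,*q,40).round(1) for q in((288.5,158),(394,156),(396,189.5),(288.5,191.5))])
for n,(x,y) in(("top",(130,220)),("side",(222,115))):
    im=cv2.imread(f"pics/{n}0.png"); c=im[y-40:y+40,x-40:x+40]; cv2.imwrite(f"pics/{n}0f.png",cv2.resize(c,None,fx=7,fy=7,interpolation=cv2.INTER_NEAREST))
```

```text
blue [ 579.8 -255.9  138. ]
orange [ 578.8 -105.6  138. ]
stick [ 579.7 -181.1  138. ]
side blue [ 581.2 -255.3  138. ] (array([ 580.3772384 , -255.76012295,  138.68611863]), np.float64(1.412117985072864))
[array([613.3, -71.7,  40. ]), array([ 614.5, -290.4,   40. ]), array([ 544.6, -291.5,   40. ]), array([543.1, -70.5,  40. ])]
```

View pics/top0f.png

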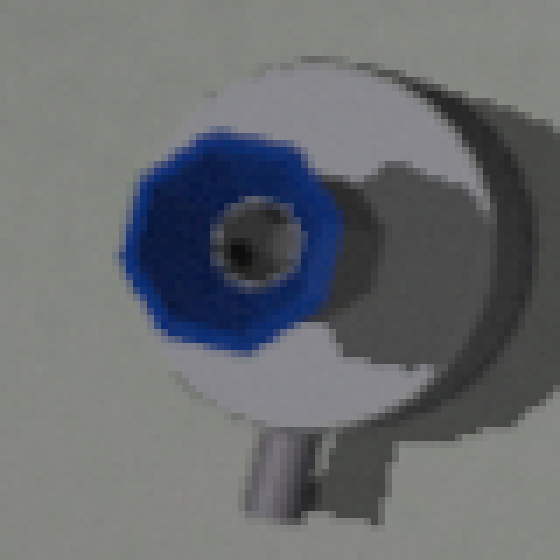

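View pics/side0f.png

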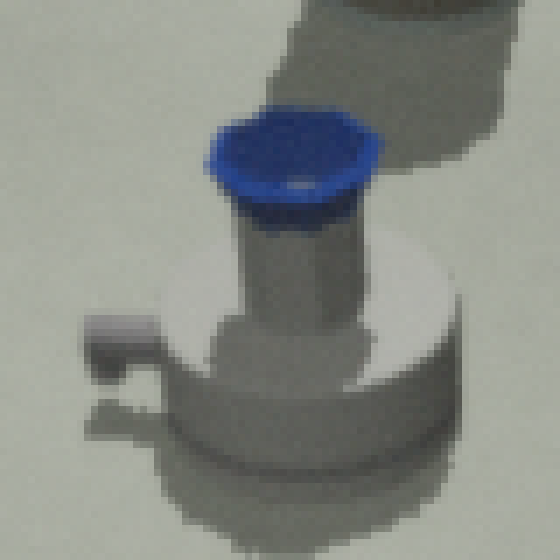

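Run:
```python
from h import *
from scipy.spatial.transform import Rotation as R
pt,ps=optics.camera_params("top"),optics.camera_params("side")
print("rim top",onz(pt,122.7,214,112).round(1),"bore z90",onz(pt,126.2,214.1,90).round(1),"rim side",onz(ps,223.6,96.4,112).round(1),tri(pt,(122.7,214),ps,(223.6,96.4)))
s=env.state();M=R.from_euler('xyz',s['tcp_rot']).as_matrix();print(M.round(4));
y=M[:,1];print("jaw deg",np.degrees(np.arctan2(y[1],y[0])))
print("d",np.array([580,-255.8,214])-s['eef_pos'], s['t'])
```

```text
rim top [498.2 246.6 112. ] bore z90 [498.5 248.4  90. ] rim side [499.2 242.6 112. ] (array([498.74917204, 247.88418851, 108.70265693]), np.float64(0.927583218487396))
[[-2.000e-04  3.708e-01 -9.287e-01]
 [ 8.000e-04 -9.287e-01 -3.708e-01]
 [-1.000e+00 -8.000e-04 -1.000e-04]]
jaw deg -68.23798562480358
d [ 3.48308691e+02  3.24488743e+02 -1.75550085e-01] 0.15
```

```bash
python3 -m handwheel '[{"travel":[35,32,10],"roll":8},{"travel":[70,64,10],"roll":16},{"travel":[105,96,10],"roll":24},{"travel":[140,128,10],"roll":32},{"travel":[175,160,10],"roll":40},{"travel":[210,192,10],"roll":48},{"travel":[245,224,10],"roll":56},{"travel":[280,256,10],"roll":64}]' -1
```

```text
t: 0.95
eef_pos: [512.9, -322.9, 224.6]
tcp_rot: [-2.391, 1.571, 2.253]
ft_force: [0.2, 0.6, 1.6]
opening: 1.002
```

```bash
python3 -m handwheel '[{"travel":[34,34,0],"roll":4.2},{"travel":[68,68.5,0],"roll":4.2},{"travel":[68,68.5,0],"roll":4.2},{"travel":[68,68.5,0],"roll":4.2},{"travel":[68,68.5,0],"roll":4.2}]'
python3 - <<'E'
from h import *
from scipy.spatial.transform import Rotation as R
s=env.state();M=R.from_euler('xyz',s['tcp_rot']).as_matrix();print(M.round(3),s['eef_pos'],s['joints'])
p=optics.camera_params("wrist");im=optics.read_camera("wrist");cv2.imwrite("pics/wrist1.png",im[:,:,::-1])
print(proj(p,[580,-255.8,138]),proj(p,s['eef_pos']))
im=optics.read_camera("top");cv2.imwrite("pics/top1.png",im[:,:,::-1])
E
```

```text
t: 1.45
eef_pos: [579.1, -256.6, 224.5]
tcp_rot: [-1.739, 1.57, 2.972]
ft_force: [0.3, 1.1, 0.3]
opening: 1.003
[[-0.001  1.    -0.001]
 [ 0.    -0.001 -1.   ]
 [-1.    -0.001 -0.   ]] [ 579.0893146  -256.5763808   224.46244436] [-5.21231461e-01  4.94240369e-01  1.52476017e+00 -1.96331880e-04
  1.12307488e+00 -5.19831339e-01]
(np.float64(260.3120382957867), np.float64(196.0122721517733)) (np.float64(259.61951298380677), np.float64(231.35155407392128))
```

View pics/wrist1.png

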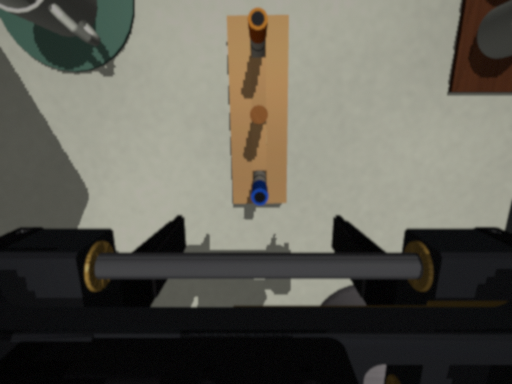

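The wrist view puts the blue top at (260,196), which matches the projected position of (260,196). So I'll go straight down, jaws along x, then grip.

```bash
python3 -m handwheel '[{"travel":[0.5,0.5,-45],"roll":0},{"travel":[0.5,0.5,-90],"roll":0},{"travel":[0.5,0.5,-120],"roll":0},{"travel":[0.5,0.5,-135],"roll":0},{"travel":[0.5,0.5,-135],"roll":0},{"travel":[0.5,0.5,-135],"roll":0}]'
python3 - <<'E'
from h import *
im=optics.read_camera("side");cv2.imwrite("pics/side2.png",im[:,:,::-1])
im=optics.read_camera("wrist");cv2.imwrite("pics/wrist2.png",im[:,:,::-1])
E
```

```text
t: 2.15
eef_pos: [580.6, -256.2, 90.9]
tcp_rot: [1.073, 1.569, -0.499]
ft_force: [0.5, -0.1, 0.6]
opening: 1.003
```

View pics/side2.png

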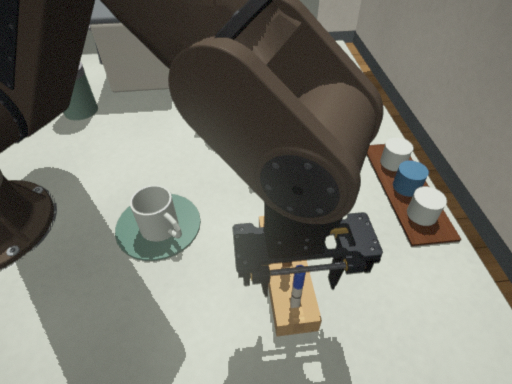

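View pics/wrist2.png

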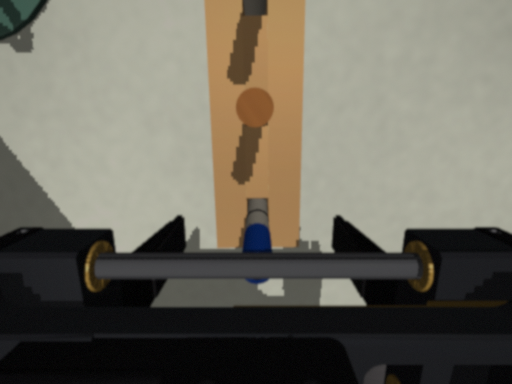

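The tube stands centred between the pads: (257,255) in the wrist view, (299,280) in the side view. I'll close on it.

```bash
python3 -m handwheel '[{"travel":[0,0,0],"roll":0},{"travel":[0,0,0],"roll":0},{"travel":[0,0,0],"roll":0},{"travel":[0,0,0],"roll":0},{"travel":[0,0,0],"roll":0},{"travel":[0,0,0],"roll":0}]' 1
python3 -m handwheel '[{"travel":[0,0,0],"roll":0},{"travel":[0,0,0],"roll":0},{"travel":[0,0,0],"roll":0}]'
```

```text
t: 2.85
eef_pos: [580.2, -255.5, 89.6]
tcp_rot: [2.271, 1.571, 0.699]
ft_force: [0.7, 0.9, -0.2]
opening: 0.552
t: 3.15
eef_pos: [580.2, -255.5, 89.6]
tcp_rot: [2.663, 1.571, 1.091]
ft_force: [-0.5, -0.6, -0.2]
opening: 0.302
```

```bash
python3 -m handwheel '[{"travel":[0,0,0],"roll":0},{"travel":[0,0,0],"roll":0},{"travel":[0,0,0],"roll":0},{"travel":[0,0,0],"roll":0},{"travel":[0,0,0],"roll":0},{"travel":[0,0,0],"roll":0}]'
```

```text
t: 3.75
eef_pos: [580.3, -255.5, 89.7]
tcp_rot: [1.156, 1.571, -0.415]
ft_force: [0.1, 0.7, 0.7]
opening: 0.165
```

```bash
python3 -m handwheel '[{"travel":[0,0,10],"roll":0},{"travel":[0,0,25],"roll":0},{"travel":[0,0,40],"roll":0},{"travel":[0,0,60],"roll":0},{"travel":[0,0,85],"roll":0},{"travel":[0,0,110],"roll":0},{"travel":[0,0,135],"roll":0},{"travel":[0,0,135],"roll":0}]'
python3 - <<'E'
from h import *
im=optics.read_camera("side");cv2.imwrite("pics/side3.png",im[:,:,::-1])
print(env.state()['eef_pos'])
E
```

```text
t: 4.55
eef_pos: [581.3, -256.0, 229.5]
tcp_rot: [1.057, 1.564, -0.514]
ft_force: [-0.0, 0.3, -0.1]
opening: 0.164
[ 580.66767143 -255.65966494  227.30709149]
```

View pics/side3.png

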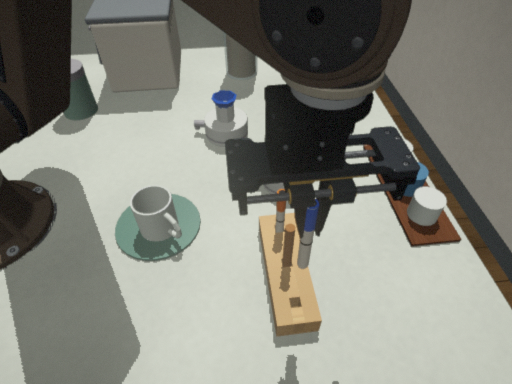

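The tube is out of the rack, nose at about (303,265) in the side view. The brown and orange ones are still in their holes. Next I'll carry it high to the blue filter.

```bash
python3 -m handwheel '[{"travel":[-15,3,10],"roll":0},{"travel":[-38,10,18],"roll":0},{"travel":[-60,30,20],"roll":0},{"travel":[-75,60,20],"roll":0},{"travel":[-80,100,20],"roll":0},{"travel":[-81.5,140,20],"roll":0},{"travel":[-81.5,180,20],"roll":0},{"travel":[-81.5,220,20],"roll":0}]'
python3 -m handwheel '[{"travel":[0,40,0],"roll":0},{"travel":[0,80,0],"roll":0},{"travel":[0,120,0],"roll":0},{"travel":[0,160,0],"roll":0},{"travel":[0,200,0],"roll":0},{"travel":[0,230,0],"roll":0},{"travel":[0,245,0],"roll":0},{"travel":[0,250,0],"roll":0}]'
python3 -m handwheel '[{"travel":[0,10,0],"roll":0},{"travel":[0,20,0],"roll":0},{"travel":[0,28,0],"roll":0},{"travel":[0,32,0],"roll":0},{"travel":[0,32,0],"roll":0},{"travel":[0,32,0],"roll":0},{"travel":[0,32,0],"roll":0}]'
python3 - <<'E'
from h import *
print(env.state()['eef_pos'],env.state()['joints'])
for n in("side","top","wrist"):
  im=optics.read_camera(n);cv2.imwrite(f"pics/{n}4.png",im[:,:,::-1])
E
```

```text
t: 5.4
eef_pos: [498.0, -34.0, 244.3]
tcp_rot: [-1.769, 1.57, 2.942]
ft_force: [1.3, -0.7, -1.2]
opening: 0.162
t: 6.2
eef_pos: [498.3, 215.4, 244.2]
tcp_rot: [-1.212, 1.57, -2.782]
ft_force: [-0.4, -0.5, 0.4]
opening: 0.165
t: 6.9
eef_pos: [498.7, 246.2, 244.7]
tcp_rot: [0.567, 1.571, -1.005]
ft_force: [-0.0, -1.4, -0.7]
opening: 0.161
[498.74197664 246.24458582 244.67049465] [ 3.39920302e-01  3.62638851e-01  1.69042128e+00 -1.31869663e-04
  1.08850567e+00  3.40936144e-01]
```

View pics/side4.png

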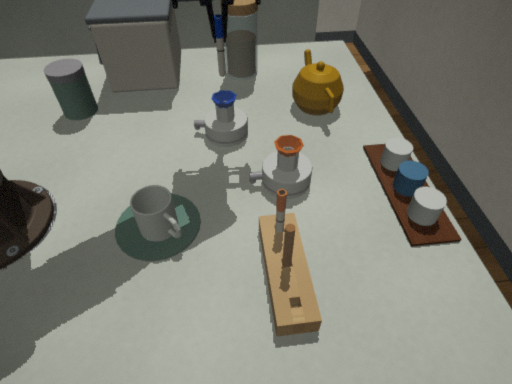

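View pics/wrist4.png

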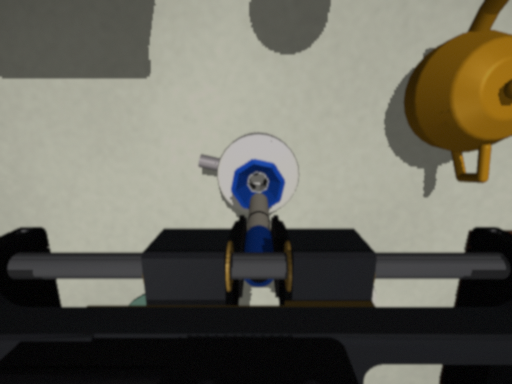

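View pics/top4.png

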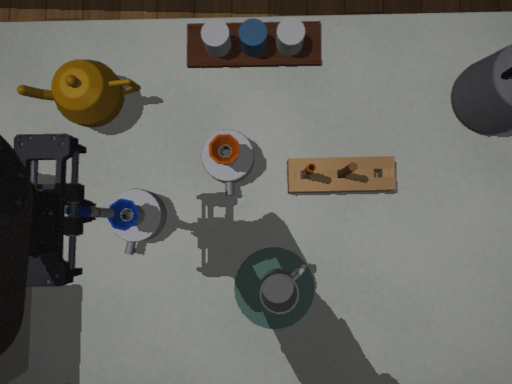

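The tube hangs nose-down by the funnel: side nose at (222,75) above the rim at (225,99). In the wrist view the rim is centred at about (258,185). I'll use these images to check the alignment.

```bash
python3 - <<'E'
from h import *
P={n:optics.camera_params(n) for n in("top","side","wrist")}
tcp=env.state()['eef_pos']
im=cv2.imread("pics/wrist4.png")[:,:,::-1].copy()
for s,c,m in blobs(im,105,130,150):
    pts=np.argwhere(m)[:,::-1].astype(np.float32);(cx,cy),r=cv2.minEnclosingCircle(pts)
    print(s,c,(cx,cy,r),"z112",onz(P["wrist"],cx,cy,112).round(1))
print("pred rim",proj(P["wrist"],[498.5,247,112]))
for z in(163,226): print("side tube",z,proj(P["side"],[tcp[0],tcp[1],z]),"top",proj(P["top"],[tcp[0],tcp[1],z]),"wrist",proj(P["wrist"],[tcp[0],tcp[1],z]))
for n,(x,y) in(("top",(100,214)),("side",(222,70)),("wrist",(258,210))):
    i=cv2.imread(f"pics/{n}4.png"); c=i[max(0,y-55):y+55,x-50:x+50]; cv2.imwrite(f"pics/{n}4c.png",cv2.resize(c,None,fx=5,fy=5,interpolation=cv2.INTER_NEAREST))
E
python3 -c "
import cv2,numpy as np
cv2.imwrite('pics/c4.png',cv2.resize(np.hstack([cv2.imread(f'pics/{n}4c.png') for n in('side','top')]),(800,440),interpolation=cv2.INTER_NEAREST))"
```

```text
[232, 160, 52, 48, 1252] [257.0, 182.4] (257.5, 185.0, 25.985671997070312) z112 [496.9 247.4 112. ]
[245, 226, 27, 27, 609] [257.9, 240.0] (257.5, 241.5, 15.700418472290039) z112 [496.8 179.9 112. ]
[246, 279, 26, 7, 99] [258.2, 282.1] (258.5, 279.5, 12.510096549987793) z112 [498.  130.3 112. ]
pred rim (np.float64(258.96118716388503), np.float64(185.3614219638416))
side tube 163 (np.float64(221.72151288494325), np.float64(75.67058290279081)) top (np.float64(111.42763295327896), np.float64(213.01373629264685)) wrist (np.float64(259.32322053225255), np.float64(198.12898127488515))
side tube 226 (np.float64(219.49237140761147), np.float64(48.46297711128753)) top (np.float64(94.5030740721732), np.float64(212.00615418181613)) wrist (np.float64(259.54680007027434), np.float64(221.4386964729325))
```

View pics/c4.png

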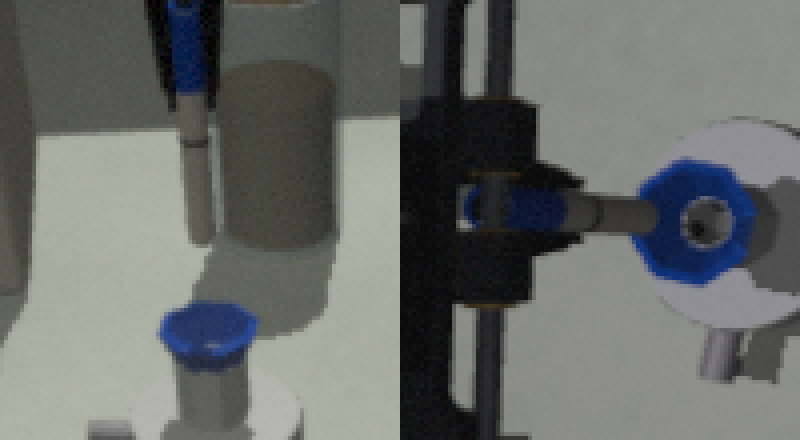

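View pics/wrist4c.png

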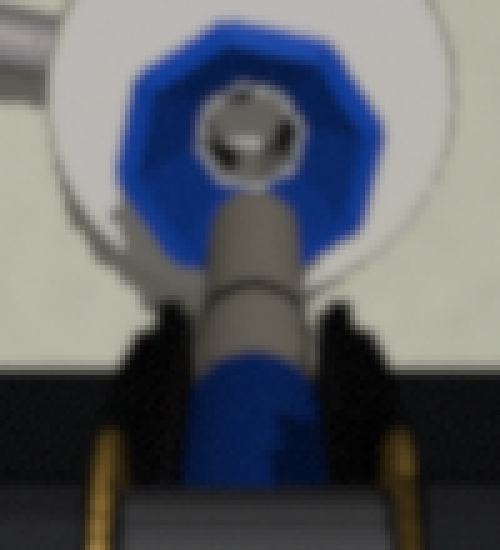

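```bash
python3 -m handwheel '[{"travel":[-0.5,0.8,-20],"roll":0},{"travel":[-0.5,0.8,-40],"roll":0},{"travel":[-0.5,0.8,-52],"roll":0},{"travel":[-0.5,0.8,-62],"roll":0},{"travel":[-0.5,0.8,-70],"roll":0},{"travel":[-0.5,0.8,-78],"roll":0},{"travel":[-0.5,0.8,-78],"roll":0},{"travel":[-0.5,0.8,-78],"roll":0}]'
python3 - <<'E'
from h import *
print(env.state()['moment'])
for n in("side","wrist"):
  im=optics.read_camera(n);cv2.imwrite(f"pics/{n}5.png",im[:,:,::-1])
c=cv2.imread("pics/side5.png")[20:150,150:300];d=cv2.imread("pics/wrist5.png")[120:250,185:335]
cv2.imwrite("pics/c5.png",cv2.resize(np.hstack([c,d]),(800,347),interpolation=cv2.INTER_NEAREST))
E
```

```text
t: 7.85
eef_pos: [498.4, 247.4, 166.9]
tcp_rot: [1.729, 1.57, 0.157]
ft_force: [-0.2, 0.2, -0.2]
opening: 0.161
[-0.01023395 -0.12951324  0.02627764]
```

View pics/c5.png

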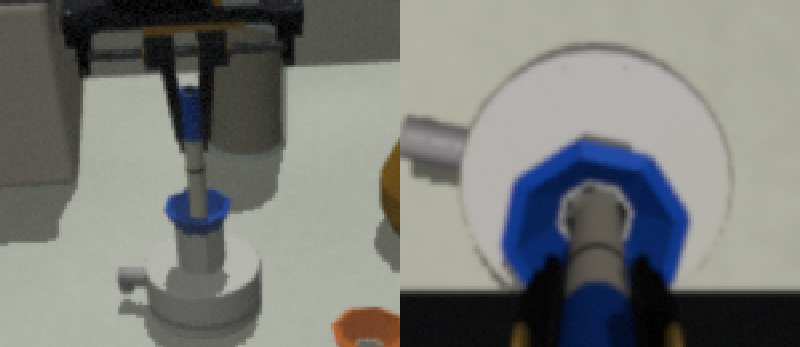

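The tube is centred in the bore with no force. The black ring is still about 25–35 mm above the rim. Now I'll push in small steps.

```bash
python3 -m handwheel '[{"travel":[0,0,-4],"roll":0},{"travel":[0,0,-8],"roll":0},{"travel":[0,0,-11],"roll":0},{"travel":[0,0,-14],"roll":0},{"travel":[0,0,-14],"roll":0}]'
```

```text
t: 8.45
eef_pos: [498.5, 247.4, 152.8]
tcp_rot: [1.801, 1.57, 0.229]
ft_force: [1.2, 0.6, -0.9]
opening: 0.165
```

```bash
python3 -m handwheel '[{"travel":[0,0,-2],"roll":0},{"travel":[0,0,-4],"roll":0},{"travel":[0,0,-4],"roll":0}]'
python3 -m handwheel '[{"travel":[0,0,-2],"roll":0},{"travel":[0,0,-4],"roll":0},{"travel":[0,0,-4],"roll":0}]'
python3 - <<'E'
from h import *
for n in("side","wrist"):
  im=optics.read_camera(n);cv2.imwrite(f"pics/{n}6.png",im[:,:,::-1])
c=cv2.imread("pics/side6.png")[20:150,150:300];d=cv2.imread("pics/wrist6.png")[120:250,185:335]
cv2.imwrite("pics/c6.png",cv2.resize(np.hstack([c,d]),(800,347),interpolation=cv2.INTER_NEAREST))
E
```

```text
t: 8.75
eef_pos: [498.4, 247.4, 148.4]
tcp_rot: [1.843, 1.57, 0.272]
ft_force: [1.5, 1.1, -3.7]
opening: 0.161
t: 9.05
eef_pos: [498.3, 247.4, 144.4]
tcp_rot: [1.682, 1.571, 0.111]
ft_force: [2.0, 0.1, -3.5]
opening: 0.166
```

View pics/c6.png

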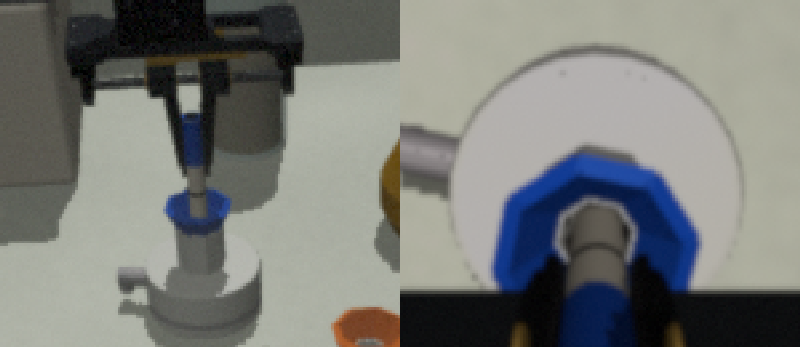

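The ring has moved down with the fingers with no slip, and is now just above the rim plane. I'll keep pushing.

```bash
python3 -m handwheel '[{"travel":[0,0,-2],"roll":0},{"travel":[0,0,-4],"roll":0},{"travel":[0,0,-6],"roll":0},{"travel":[0,0,-6],"roll":0}]'
python3 -m handwheel '[{"travel":[0,0,-2],"roll":0},{"travel":[0,0,-4],"roll":0},{"travel":[0,0,-4],"roll":0}]'
```

```text
t: 9.55
eef_pos: [498.3, 247.3, 138.5]
tcp_rot: [1.57, 1.571, -0.001]
ft_force: [2.4, -0.0, -4.1]
opening: 0.163
t: 9.85
eef_pos: [498.2, 247.3, 134.3]
tcp_rot: [-0.702, 1.571, -2.273]
ft_force: [2.9, 0.8, -4.2]
opening: 0.163
```

```bash
python3 -m handwheel '[{"travel":[0,0,-1],"roll":0},{"travel":[0,0,-2],"roll":0},{"travel":[0,0,-2],"roll":0}]'
```

```text
t: 10.15
eef_pos: [498.3, 247.3, 132.8]
tcp_rot: [1.742, 1.571, 0.17]
ft_force: [0.6, 0.0, 2.6]
opening: 0.166
```

```bash
python3 -m handwheel '[{"travel":[0,0,-1],"roll":0},{"travel":[0,0,-2],"roll":0},{"travel":[0,0,-2],"roll":0}]'
python3 - <<'E'
from h import *
for n in("side","wrist"):
  im=optics.read_camera(n);cv2.imwrite(f"pics/{n}7.png",im[:,:,::-1])
c=cv2.imread("pics/side7.png")[20:150,150:300];d=cv2.imread("pics/wrist7.png")[120:250,185:335]
cv2.imwrite("pics/c7.png",cv2.resize(np.hstack([c,d]),(800,347),interpolation=cv2.INTER_NEAREST))
E
```

```text
t: 10.45
eef_pos: [498.4, 247.4, 131.2]
tcp_rot: [1.786, 1.57, 0.215]
ft_force: [0.1, -0.4, 8.1]
opening: 0.162
```

View pics/c7.png

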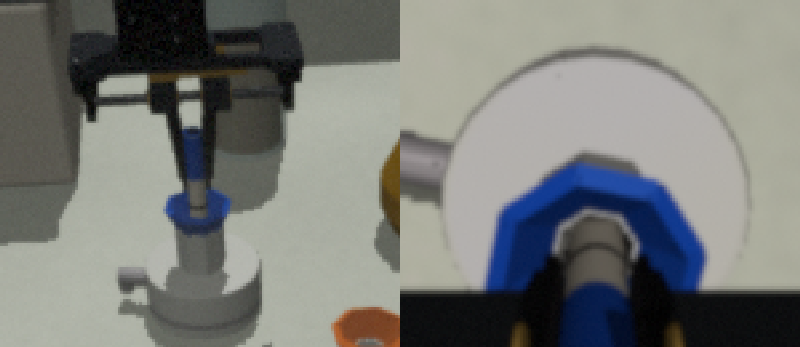

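Run:
```python
from h import *
ps,pw=optics.camera_params("side"),optics.camera_params("wrist")
for z in(111.5,136.5): print(z,"side",proj(ps,[498.4,239.4,z]),"wrist",proj(pw,[498.4,255.4,z]))
print("top180",proj(ps,[498.4,247.4,180]),proj(ps,[498.4,247.4,205]), env.state()['ft_force'])
c=cv2.imread("pics/side7.png")[55:115,190:260];cv2.imwrite("pics/c8.png",cv2.resize(c,None,fx=9,fy=9,interpolation=cv2.INTER_NEAREST))
```

```text
111.5 side (np.float64(223.36619505107467), np.float64(97.33682246153809)) wrist (np.float64(259.5997759710869), np.float64(210.30406037702286))
136.5 side (np.float64(222.58223494190923), np.float64(87.80320147321623)) wrist (np.float64(259.7592296581044), np.float64(222.5605967174767))
top180 (np.float64(220.95424665022935), np.float64(68.40763631627262)) (np.float64(220.0698859624007), np.float64(57.66238481509339)) [-1.06766592 -1.17920477  8.03751667]
```

View pics/c8.png

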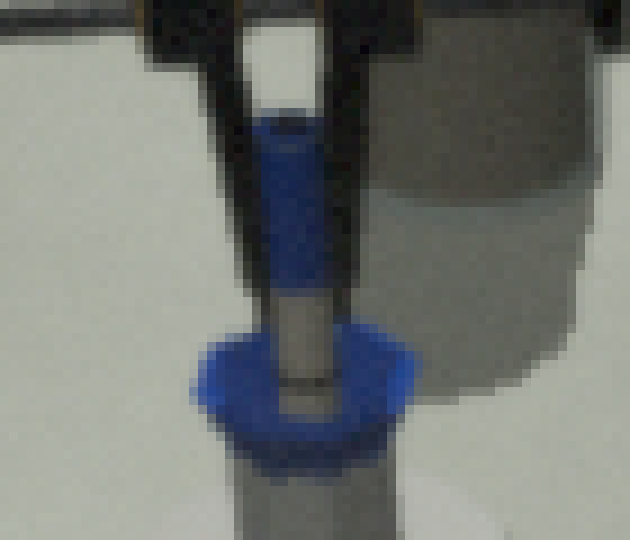

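The ring is at (223.4,97.1) against a predicted (223.4,97.3) for bottomed, and the top is at row 69 against 68.4. Together with the force rise to 8 N, that means the tube is on the floor. One more 1 mm push, then release.

```bash
python3 -m handwheel '[{"travel":[0,0,-1],"roll":0},{"travel":[0,0,-1],"roll":0}]'
python3 -m handwheel '[{"travel":[0,0,0],"roll":0},{"travel":[0,0,0],"roll":0},{"travel":[0,0,0],"roll":0},{"travel":[0,0,0],"roll":0},{"travel":[0,0,0],"roll":0},{"travel":[0,0,0],"roll":0},{"travel":[0,0,0],"roll":0},{"travel":[0,0,0],"roll":0}]' -1
python3 -m handwheel '[{"travel":[0,0,0],"roll":0},{"travel":[0,0,0],"roll":0},{"travel":[0,0,0],"roll":0},{"travel":[0,0,0],"roll":0}]'
```

```text
t: 10.75
eef_pos: [498.5, 247.5, 131.1]
tcp_rot: [1.884, 1.569, 0.312]
ft_force: [-2.1, -1.4, 18.7]
opening: 0.162
t: 11.55
eef_pos: [498.2, 247.3, 129.6]
tcp_rot: [0.688, 1.571, -0.883]
ft_force: [0.5, -0.3, 0.7]
opening: 0.78
t: 11.95
eef_pos: [498.2, 247.3, 129.7]
tcp_rot: [1.746, 1.571, 0.175]
ft_force: [-0.6, -0.1, 0.4]
opening: 0.993
```

```bash
python3 -m handwheel '[{"travel":[0,0,20],"roll":0},{"travel":[0,0,50],"roll":0},{"travel":[0,0,90],"roll":0},{"travel":[0,0,120],"roll":0},{"travel":[0,0,130],"roll":0},{"travel":[0,0,130],"roll":0},{"travel":[0,0,130],"roll":0},{"travel":[0,0,130],"roll":0}]'
python3 - <<'E'
from h import *
ps,pt=optics.camera_params("side"),optics.camera_params("top")
for n in("side","top"):
  im=optics.read_camera(n);cv2.imwrite(f"pics/{n}9.png",im[:,:,::-1])
print(env.state()['qvel'].round(3))
c=cv2.imread("pics/side9.png")[55:115,190:260];d=cv2.imread("pics/top9.png")[185:245,75:145]
cv2.imwrite("pics/c9.png",cv2.resize(np.hstack([c,d]),None,fx=5.5,fy=5.5,interpolation=cv2.INTER_NEAREST))
print(proj(pt,[498.4,247.4,180]))
E
```

```text
t: 12.75
eef_pos: [497.8, 247.1, 258.1]
tcp_rot: [-1.211, 1.568, -2.783]
ft_force: [0.0, 0.2, -0.8]
opening: 0.998
[ 0.001 -0.004 -0.008 -0.002  0.003 -0.001]
(np.float64(106.56483574170514), np.float64(212.9885803219101))
```

View pics/c9.png

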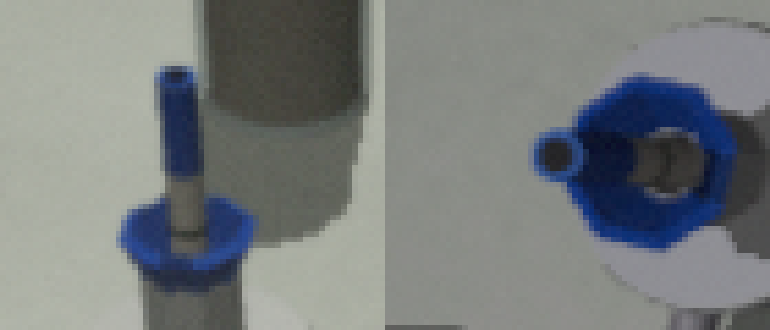

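View pics/side9.png

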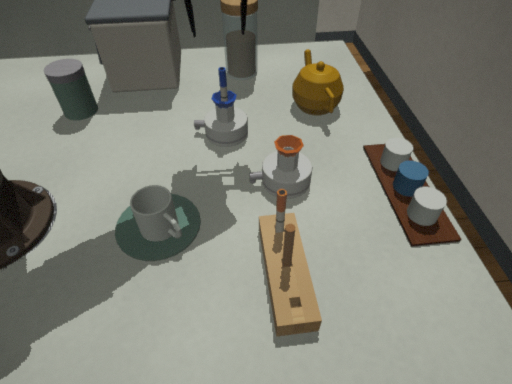

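The tube stands alone and upright: top at (106.5,213) in the top view against a predicted (106.6,213.0), and ring at row 97.4 against 97.3. The orange tube and the stick are still in the rack.

```bash
python3 -c "
from cell import job; print(job.job_done())"
```

```text
the job is handed in; nothing more can be done
None
```

I took the blue-banded tube from the rack, pushed it through the seal into the blue-funnelled filter until it bottomed, released it and backed off 130 mm straight up. I handed the job in at about 13 s; it reports no verdict.

**Bottoming:** The upward force rose to about 19 N at the end of the push. After release, the black ring was at side-view row 97.4 against 97.3 predicted for a bottomed tube.

**Upright:** The tube's top was at (106.5, 213) in the top view against (106.6, 213.0) predicted for standing upright on the axis.

**Rest of the scene:** The orange-banded tube and the brown stick are still in their holes. The gripper was open and clear of everything.

**Disagreements:**
- While the tube slid through the seal, the vertical force read about −4 N, where I expected an upward push.
- The seal's 5–10 N peak never showed in the readings, which came only at the end of each call.
- The side and top views put the funnel's rim about 4 mm apart in y. I went with the top and wrist views, and the tube entered the bore without any force.

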